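# Set a printed blade on the inspection post and hold the torch on it

### The job

Stand the printed fan blade upright and centred on the narrow head of the inspection post, with the long side of its base along the long side of the head, and let go of it. Then draw the pocket torch up out of its holder, tip it over and hold it raised so that its lens points slanting down, about 45 degrees, at the middle of the blade from about 10 cm away, without touching the blade or the post. Finish while still holding the torch there, and leave the bracket, gear, flange and spare cell where they are.

Things in the scene. Friction and masses are not known exactly. Their poses are not given: they have to be found in the camera images.
- blade: printed fan blade sample, pale grey, 50 g: a rectangular base 28 (x) x 42 (y) x 10 mm high with an upright blade on its middle, about 10 mm thick (x) and 32 mm wide (y), rising to 70 mm above the underside. Origin: centre of the underside; z points up out of the blade. It stands upright on the table among the bracket, gear and flange, in any of their four places
- blade_mid (a point): the middle of the printed blade: the point on its vertical centre line 35 mm above its underside
- post: inspection post fixed to the table, aluminium: dark round foot 68 mm across and 8 mm high, thin column, and on top a flat rectangular head 24 mm (x) x 36 mm (y) whose upper face is 50 mm above the table; the blade's base overhangs it 2 to 3 mm all round. Origin: centre of the foot's underside, z up
- post_top (a point): centre of the upper face of the post's head, 50 mm above the table
- holder: printed grey holder fixed to the table: a block 52 x 52 x 56 mm high with an upright round bore 28.2 mm across and 48 mm deep, and on its +y side a lower step 40 mm long and 36 mm high with a small bore for a spare cell. Origin: on the bore's axis, at the table; z up
- holder_mouth (a point): centre of the mouth of the torch bore, 56 mm above the table
- torch: black pocket torch, a plain round barrel 25 mm across and 100 mm long, 0.08 to 0.15 kg. It stands in the holder's bore with its lens down and its tail up; 52 mm of the tail end stick out, the tail's end being 108 mm above the table. Its x axis runs along the barrel from tail to lens (pointing down at the start). The origin lies midway along, on the barrel's surface, 12.5 mm off the barrel's axis
- torch_lens (a point): centre of the torch's lens end, on the barrel's axis; its x axis points out of the lens along the beam
- torch_tail (a point): centre of the torch's tail end, on the barrel's axis, 100 mm from the lens; its axes are parallel to the torch's
- bracket: bent sheet-metal bracket, 40 x 50 x 50 mm, a bystander on the table; origin at the centre of its underside
- gear: steel spur gear, 50 mm across, 16 mm high, a bystander lying on the table; origin at the centre of its underside
- flange: turned aluminium flange, 60 mm across, 25 mm high, a bystander lying on the table; origin at the centre of its underside
- cell: spare battery cell, 14 mm across and 51 mm long, a bystander standing in the holder's low step 46 mm beside the torch, 23 mm of it sticking out, its end 59 mm above the table; origin midway along, on its surface
There are look-alikes about, which are no part of the job. What is shaped like the holder but turquoise is not meant. There is more than one size of the torch; the job needs the smaller.

How it is judged (in metres and radians):
On the way, in this order (a step that is already met when the one before it is completed fails the run):
1. the blade stands upright, centred and square on the post's head, let go (horizontal distance between blade and post_top below 0.008 m and height (world z) of blade between 0.046 and 0.056 m and angle between blade's own z axis and vertical below 0.1 rad and angle between the y axis of blade and the y axis of post, either way round below 0.2 rad and linear speed of blade below 0.03 m/s and contact force between the fingers and blade below 0.1 N and contact force between blade and post above 0.15 N), for 0.3 s.
2. the torch is drawn clear of its holder in the gripper (height (world z) of torch_lens above 0.075 m and contact force between the fingers and torch above 1 N), for 0.1 s.
At the end, for the whole second after the job is handed in: Blade free on the post: 8 mm from centre, 0.1 rad upright, 0.2 rad square. Torch held still, lens over 110 mm up, touching nothing else; beam 32 to 58 degrees from straight down, blade middle 60 to 140 mm ahead of the lens and within 18 mm of the beam in the torch's y and z (all of step 1 and x of blade_mid in the frame of torch_lens between 0.06 and 0.14 m and y of blade_mid in the frame of torch_lens between -0.018 and 0.018 m and z of blade_mid in the frame of torch_lens between -0.018 and 0.018 m and angle between torch_lens's own x axis and vertical between 2.1216 and 2.5916 rad and height (world z) of torch_lens above 0.11 m and contact force between the fingers and torch above 2 N and linear speed of torch below 0.02 m/s and contact force between torch and holder below 0.1 N and contact force between torch and blade below 0.1 N and contact force between torch and post below 0.1 N); the arm keeps its last pose, push and grip.
It fails at once if the bracket is pushed more than 30 mm away (distance of bracket from where it was at the start of the episode above 0.03 m).
It fails at once if the gear is pushed more than 30 mm away (distance of gear from where it was at the start of the episode above 0.03 m).
It fails at once if the flange is pushed more than 30 mm away (distance of flange from where it was at the start of the episode above 0.03 m).
It fails at once if the cell is pushed more than 30 mm away (distance of cell from where it was at the start of the episode above 0.03 m).
It also fails if it takes over 58 s, if anything falls off the work surface, if the arm or the gripper's body presses on something with over 40 N, if the wrist force passes 120 N, or if a joint passes its speed limit or range.

### The arm

A 7-joint arm with a two-finger parallel gripper is mounted at the origin on a cart in front of the work surface, level with it; the furniture and walls round the work are solid. World frame = base frame: x ahead of the robot, y to its left, z up, the work surface at z = 0. Lengths are in m, angles in degrees, forces in N, time in s.
With the tool pointing down it reaches from about 0.425 to 0.8 m from the base axis. Payload 8.3 kg.
Tool frame: the origin (TCP) lies between the finger pads; the fingertips stand 25 mm ahead of it and the grasp point (between the pads) lies 6 mm ahead of it; z points along the fingers, y is the line along which they close (so a half turn about z gives the same grasp; the last joint's range is limited). The gripper opens to 85 mm and grips with 20 to 120 N. Pads are 22 mm wide; open, the fingers measure 114 mm over their backs; the gripper's body (76 mm by 85 mm) begins 54 mm behind the grasp point. The pads swing forward as they close: fully open they stand 13 mm farther back than shut.
Start: joints at [73.574, 21.967, 0.94, 78.501, -0.361, 79.538, -2.664], TCP at [0.139, -0.609, 0.256] pointing down, gripper open.
Joint ranges: [-169.22, 169.22], [-14.56, 117.87], [-87.37, 89.26], [10.42, 133.3], [-82.24, 262.24], [0.94, 117.77], [-172.7, 172.7]. Speed limits (degrees/s): [136.94, 136.94, 172.46, 172.46, 180, 180, 180].

### API

Orientations are given as a 3x3 rotation matrix whose columns are the frame's x, y, z axes.
In Python, from rig import get_state, cams, bot gives the robot as it stands. The module is installed in compiled form; this text tells all that it offers.
- The arm moves only by the tool arm_command, never from a script. Its argument "plan" is text: rows parted by semicolons, each of 7 numbers parted by spaces: the gripper's target within -1 to 1 (shut at 1, half-way at 0, fully open at -1), then the shift along the tool's x, y, z in cm, then the turn, a rotation vector about the tool's x, y, z in degrees. A call has 1 to 8 rows; each row is the pose to reach, as a shift and turn from the pose commanded when the call began, along the tool's axes at that moment; what a row does not reach only later rows make up. A row lasts 1/12 s, in which the tool goes at most 41.7 mm and 7.16 degrees, less where a joint would pass 70% of its speed; a pose out of reach is approached as far as the arm can. A call with a gripper value outside its range is refused whole. The fingers move at their own pace and stop on an object; "force" is the grip in N (left out, the last holds). Time passes only in rows, so rows that repeat a pose let the fingers close. It gives the time, the measured TCP pose, the force and the opening at its end, in the units of the state.
- get_state(): the state, without advancing time (a new reading comes with each control period).
- cams.snapshot(name): name is "scene" or "side" or "wrist"; returns a dict with "img" (384x512x3 uint8, red, green, blue), "z_map" (384x512 float32, m along the optical axis (not along the pixel's ray), 0 where there is no reading), "fx", "fy", "cx", "cy" (pixels), "pose" (4x4, takes a point from camera to world coordinates). Camera axes: x right, y up, looking along -z (the intrinsics and any distortion apply to the point x, -y, -z); pixel columns grow to the right and rows downward; lengths in m; the calibration is good to about 2 mm. A picture is of the moment at which its call begins.
- bot.close_job(): hands the job in, once; it reports no verdict.
The state is a dict: "time": time; "joint_pos": joint angles; "dq": joint speeds; "joint_efforts": joint torques, N m; "tool_pos": TCP position; "tool_rot": TCP orientation; "contact_force": force on the tool from outside, world axes, zero at the start; "ft_torque": the same for the moment, N m; "gripper_width": opening from 0.0 (shut) to 1.0 (fully open).
Only numpy, scipy, OpenCV 4.12 (cv2) and the standard library are available. Lean on these libraries where they do the work, as an engineer would, in place of code of your own. Each camera call takes 0.05 s, during which the arm holds its last target. There are 200 camera calls.

## Working session

There is one attempt and no reset: what is moved stays moved. The work goes in short steps, Python scripts to look and compute and a tool call to move; the robot and the scene stay as the last step left them, time stands still between calls to the robot, and variables do not carry over. Pictures are saved under pics/ and viewed, on a budget of 10 in all, crops included, one or two more only if the job needs it, and the job is handed in when it is done.

Besides the shell and the picture viewer there is one more tool, called after ">>>" by a JSON object that holds its "fn" and its "kwargs". arm_command: Moves the arm, as the interface text tells. Its arguments: {"type":"object","properties":{"plan":{"type":"string"},"force":{"type":"number"}},"required":["plan"]}

```bash
mkdir -p pics
cat > h.py <<'E'
import numpy as np, cv2
from rig import get_state, cams, bot
def snap(n):
    s=cams.snapshot(n); np.savez(f'{n}.npz',**s); return s
def cloud(s):
    z=np.asarray(s['z_map'],float); v,u=np.mgrid[:z.shape[0],:z.shape[1]]
    P=np.stack([(u-s['cx'])/s['fx']*z,-(v-s['cy'])/s['fy']*z,-z],-1)
    T=np.asarray(s['pose']); W=P@T[:3,:3].T+T[:3,3]; W[z<=0]=np.nan
    return W
E
python3 - <<'E'
from h import *
ims=[]
for n in ['scene','side']:
    s=snap(n); print(n,s['fx'],s['cx'],s['pose'],[k for k in s]); 
    cv2.imwrite(f'pics/{n}0.png',cv2.resize(s['img'][:,:,::-1],(800,600)))
st=get_state();print(st)
E
```

```text
scene 397.0867111655782 259.2839486080264 [[-0.91483148  0.17117676 -0.36576206  0.15644035]
 [-0.40344875 -0.42704999  0.80923261  0.71045946]
 [-0.01767686  0.88787771  0.45973982  0.53971765]
 [ 0.          0.          0.          1.        ]] ['img', 'z_map', 'fx', 'fy', 'cx', 'cy', 'pose']
side 374.4171910350785 256.57231829698236 [[ 0.99949232 -0.01529839  0.02794745  0.54579623]
 [ 0.03143525  0.61637614 -0.78682417 -0.75808307]
 [-0.005189    0.78730325  0.61654413  0.68545835]
 [ 0.          0.          0.          1.        ]] ['img', 'z_map', 'fx', 'fy', 'cx', 'cy', 'pose']
{'time': 0.1, 'joint_pos': array([73.57330865, 22.00908175,  0.94018836, 78.55460995, -0.36072632,
       79.5374786 , -2.6637265 ]), 'dq': array([ 0.09516516, -0.09649   ,  0.15258842, -0.19613207,  0.05576739,
        0.05415714,  0.0514991 ]), 'joint_efforts': array([ 3.95715018e-03, -6.29137015e+01,  8.48138183e-01, -3.72762072e+01,
        1.68653426e-02,  1.03823526e-02, -9.45939451e-05]), 'tool_pos': array([ 0.13863834, -0.60901796,  0.25539917]), 'tool_rot': array([[ 9.75051926e-01,  2.21976496e-01, -4.19588597e-04],
       [ 2.21976889e-01, -9.75050508e-01,  1.66382652e-03],
       [-3.97896950e-05, -1.71545622e-03, -9.99998528e-01]]), 'contact_force': array([-0.33760847, -0.12461317,  0.21806873]), 'ft_torque': array([-0.02923059,  0.00242689, -0.01229957]), 'gripper_width': 1.0008706073717226}
```

View pics/scene0.png

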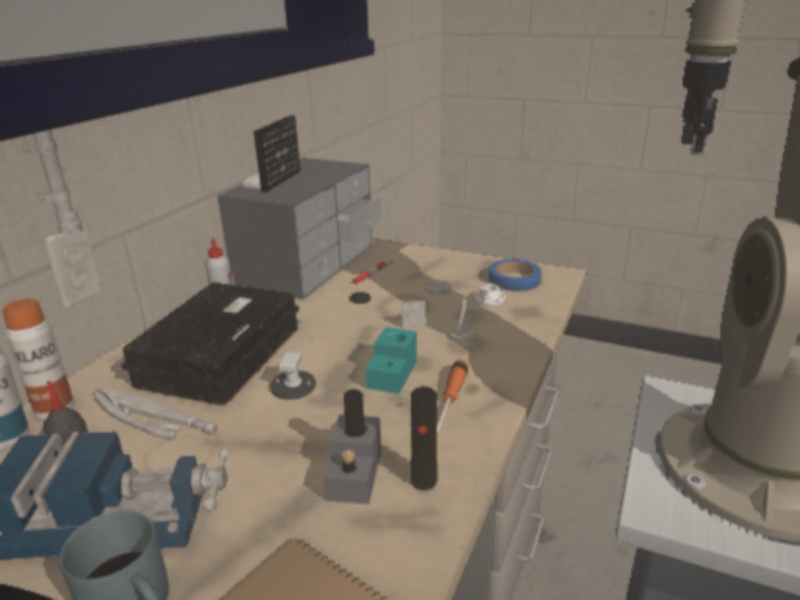

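View pics/side0.png

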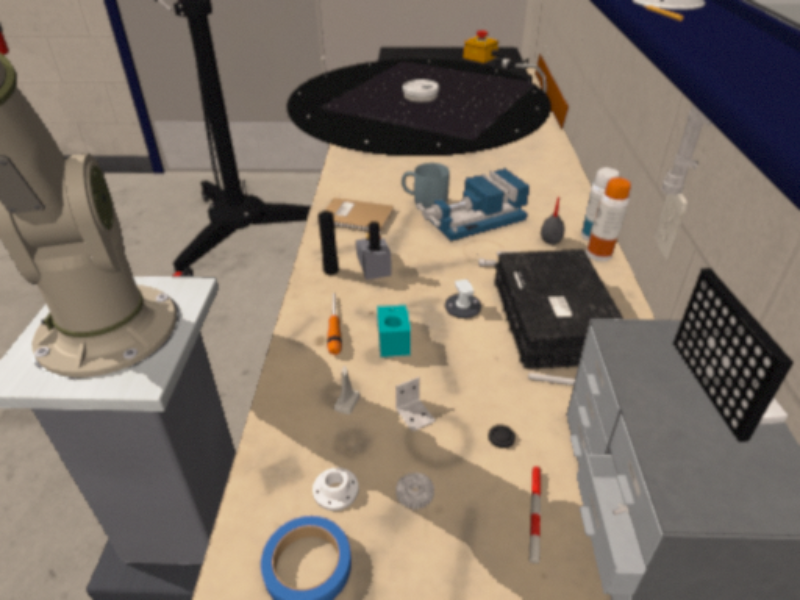

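Scene (800x600): the grey holder with the torch is at (353,430), the post at (291,372), and a large torch stands on the table at (424,440). The turquoise holder at (392,360) is a look-alike.
Side: the blade is at (345,393), bracket (412,405), gear (414,490), flange (335,488), post (462,300), and the holder with the small torch at (375,250). The big torch is at (328,243). The torch meant is the shorter one standing in the grey holder.

```bash
cat > m.py <<'E'
from h import *
C={n:cloud(dict(np.load(f'{n}.npz'))) for n in ['scene','side']}
def seg(name,u,v,r,lo,hi,cam='side'):
    W=C[cam]; u=int(u*.64);v=int(v*.64);r=int(r*.64)
    P=W[v-r:v+r,u-r:u+r].reshape(-1,3);P=P[np.isfinite(P).all(1)]
    P=P[(P[:,2]>lo)&(P[:,2]<hi)]
    if len(P)<5: print(cam,name,len(P));return
    rect=cv2.minAreaRect((P[:,:2]*1000).astype(np.float32))
    print(cam,name,len(P),'mean',P.mean(0).round(4),'min',P.min(0).round(3),'max',P.max(0).round(3),'rect',np.round(rect[0],1),np.round(rect[1],1),round(rect[2],1))
if __name__=='__main__':
    seg('table',290,420,20,-.05,.05)
    for lo,hi in[(.003,.02),(.02,.08),(.05,.08)]: seg('blade',345,393,35,lo,hi); seg('blade',462,322,35,lo,hi,'scene')
    for lo,hi in[(.003,.014),(.044,.056)]: seg('post',462,300,28,lo,hi);seg('post',291,372,32,lo,hi,'scene')
    for lo,hi in[(.05,.06),(.065,.1),(.1,.115)]: seg('holder',375,245,30,lo,hi);seg('holder',353,430,45,lo,hi,'scene')
    seg('step',345,465,45,.03,.04,'scene')
    for n,u,v in[('bracket',412,405),('gear',414,490),('flange',335,488),('bigtorch',328,243)]: seg(n,u,v,35,.008,.2)
    seg('turq',393,330,35,.03,.2)
    ims=[]
    for n,u,v in[('side',345,393),('side',462,300),('side',365,245),('scene',462,322),('scene',291,372),('scene',370,440)]:
        im=dict(np.load(f'{n}.npz'))['img'];u=int(u*.64);v=int(v*.64);r=40
        ims.append(cv2.resize(im[v-r:v+r,u-r:u+r,::-1],(260,260),interpolation=cv2.INTER_CUBIC))
    cv2.imwrite('pics/crop1.png',np.vstack([np.hstack(ims[:3]),np.hstack(ims[3:])]))
E
python3 m.py
```

```text
side table 571 mean [ 0.3562 -0.1909  0.0018] min [ 0.322 -0.226 -0.002] max [ 0.388 -0.155  0.006] rect [ 355.4 -190.3] [55.1 76.9] 9.0
side blade 401 mean [ 0.4343 -0.1435  0.0063] min [ 0.373 -0.205  0.003] max [ 0.486 -0.062  0.018] rect [ 430.  -133.7] [109.1 143.7] 3.7
scene blade 261 mean [ 0.4651 -0.2428  0.009 ] min [ 0.426 -0.326  0.003] max [ 0.564 -0.135  0.02 ] rect [ 458.1 -247.5] [120.5 206.8] 35.4
side blade 106 mean [ 0.4408 -0.1625  0.047 ] min [ 0.434 -0.173  0.02 ] max [ 0.446 -0.146  0.074] rect [ 440.6 -159.7] [28.5 10.2] 80.4
scene blade 119 mean [ 0.4415 -0.1759  0.0402] min [ 0.432 -0.311  0.02 ] max [ 0.459 -0.144  0.068] rect [ 440.2 -228.3] [ 26.4 167.1] 3.6
side blade 45 mean [ 0.4408 -0.1619  0.0648] min [ 0.437 -0.171  0.051] max [ 0.444 -0.148  0.074] rect [ 440.9 -159.4] [ 6.7 22.8] 3.0
scene blade 37 mean [ 0.4409 -0.1559  0.0605] min [ 0.438 -0.168  0.05 ] max [ 0.446 -0.146  0.068] rect [ 441.8 -156.8] [ 8.  22.1] 1.4
side post 445 mean [0.6272 0.0853 0.0069] min [0.577 0.024 0.003] max [0.681 0.18  0.014] rect [628.8 102.2] [157.6 101.7] 89.2
scen
[... 1248 characters left out ...]
.7 208.6] [52.  92.2] 16.8
side bracket 210 mean [ 0.5323 -0.1596  0.032 ] min [ 0.515 -0.171  0.008] max [ 0.55  -0.148  0.054] rect [ 532.7 -159.1] [41.4  5.4] 29.5
side gear 391 mean [ 0.5458 -0.3132  0.0134] min [ 0.521 -0.336  0.008] max [ 0.57  -0.286  0.021] rect [ 545.6 -311.5] [49.5 49.7] 4.4
side flange 601 mean [ 0.4398 -0.3211  0.0168] min [ 0.406 -0.371  0.008] max [ 0.47 -0.28  0.03] rect [ 439.3 -326.5] [92.4 59.7] 84.9
side bigtorch 644 mean [0.3795 0.2433 0.0538] min [0.321 0.166 0.008] max [0.432 0.416 0.135] rect [374.8 292.7] [ 94.3 251. ] 5.6
side turq 509 mean [ 0.5063 -0.0276  0.0491] min [ 0.475 -0.059  0.03 ] max [0.534 0.038 0.061] rect [504.6  -9.9] [52.  96.7] 6.4
```

View pics/crop1.png

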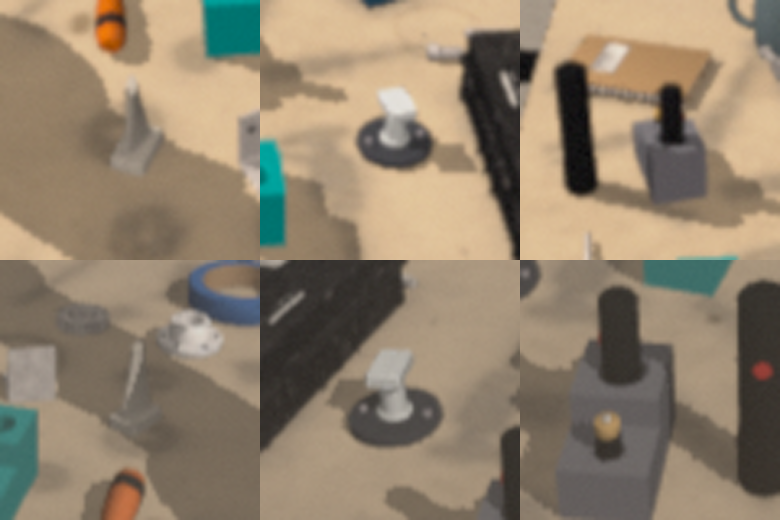

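Blade identified: a pale rectangular base with an upright fin, in the bracket's row. The post, holder and small torch are confirmed too. Next I hover above the blade.

>>> {"fn": "arm_command", "kwargs": {"plan": "-1 5 -4.7 0 0 0 -7; -1 10 -9.3 0 0 0 -14; -1 15 -14 0 0 0 -21; -1 20 -18.6 0 0 0 -28; -1 25 -23.3 0 0 0 -35; -1 30 -28 0 0 0 -42; -1 35 -32.6 0 0 0 -49; -1 39.5 -37.3 0 0 0 -56", "force": 30}}

```text
time: 0.77
tool_pos: [0.3261, -0.3314, 0.2561]
tool_rot: [[0.356, 0.935, -0.0], [0.935, -0.356, -0.0], [-0.0, -0.0, -1.0]]
contact_force: [0.9, -0.6, 0.3]
gripper_width: 1.001
```

Run:
```python
from m import *
for r in [(.005,.06),(.06,.2),(.12,.2)]:
    seg('big',424,440,50,*r,'scene'); seg('big',326,243,14,*r)
s=get_state();print(s['time'],s['tool_pos'],s['tool_rot'].round(3),s['joint_pos'].round(1))
```

```text
scene big 679 mean [0.3907 0.1628 0.0291] min [ 0.358 -0.002  0.005] max [0.484 0.21  0.06 ] rect [421.2 107.5] [ 94.8 204.3] 10.9
side big 35 mean [0.3724 0.1826 0.0516] min [0.326 0.168 0.005] max [0.387 0.319 0.06 ] rect [347.3 242.4] [ 28.9 157.3] 23.1
scene big 634 mean [0.3706 0.193  0.1013] min [0.359 0.173 0.06 ] max [0.389 0.202 0.131] rect [373.1 187.4] [29.1 27.3] 21.9
side big 128 mean [0.3738 0.1739 0.0835] min [0.357 0.166 0.061] max [0.387 0.186 0.107] rect [372.5 175.5] [29.8 18.2] 3.8
scene big 183 mean [0.3722 0.189  0.1274] min [0.359 0.173 0.12 ] max [0.389 0.2   0.131] rect [372.9 187. ] [28.1 26.6] 22.9
side big 0
0.7667 [ 0.32612354 -0.33136095  0.25612831] [[ 0.356  0.935 -0.   ]
 [ 0.935 -0.356 -0.   ]
 [-0.    -0.    -1.   ]] [ 58.3   3.  -17.4 101.7   0.9  75.4  19.9]
```

>>> {"fn": "arm_command", "kwargs": {"plan": "-0.2 4 0.9 0 0 0 -4; -0.2 8 1.8 0 0 0 -8; -0.2 12 2.7 0 0 0 -13; -0.2 16 3.7 0 0 0 -18; -0.2 20.3 4.6 0 0 0 -24; -0.2 20.3 4.6 0 0 0 -24; -0.2 20.3 4.6 0 0 0 -24; -0.2 20.3 4.6 0 0 0 -24"}}

```text
time: 1.43
tool_pos: [0.4415, -0.1609, 0.256]
tool_rot: [[-0.049, 0.999, -0.001], [0.999, 0.049, 0.0], [0.0, -0.001, -1.0]]
contact_force: [-0.2, -2.1, 0.6]
gripper_width: 0.602
```

Run:
```python
from h import *
s=snap('wrist');W=cloud(s);im=s['img'][:,:,::-1].copy()
cv2.imwrite('pics/w1.png',im)
st=get_state();print(st['time'],st['tool_pos'],st['joint_pos'].round(1),st['gripper_width'],np.array(s['pose']).round(3))
b=(abs(W[...,0]-.4415)<.05)&(abs(W[...,1]+.158)<.05)
for lo,hi in[(.005,.014),(.03,.08),(.06,.08)]:
    m=b&(W[...,2]>lo)&(W[...,2]<hi);P=W[m]
    if len(P)>5:
        v,u=np.nonzero(m);print(lo,len(P),P.mean(0).round(4),P[:,2].max(),cv2.minAreaRect((P[:,:2]*1000).astype(np.float32)),u.mean(),v.mean())
```

```text
1.4833 [ 0.44111033 -0.16170551  0.25594956] [ 44.8   4.4 -30.  100.6   2.3  75.6  17.1] 0.599536016261272 [[ 0.999 -0.047 -0.013  0.438]
 [ 0.049  0.952  0.301 -0.083]
 [-0.002 -0.301  0.954  0.374]
 [ 0.     0.     0.     1.   ]]
0.005 381 [ 0.4407 -0.1545  0.0105] 0.01399146941314483 ((440.9735412597656, -158.45901489257812), (40.231101989746094, 26.484107971191406), 71.48080444335938) 254.18372703412072 159.2204724409449
0.03 162 [ 0.4413 -0.1561  0.0622] 0.07166130452451458 ((441.3395080566406, -157.45413208007812), (24.819549560546875, 8.879493713378906), 78.65867614746094) 254.5185185185185 169.19135802469137
0.06 114 [ 0.4411 -0.1576  0.0697] 0.07166130452451458 ((440.8328552246094, -158.6107635498047), (7.025872230529785, 22.878650665283203), 2.7424237728118896) 254.2719298245614 171.83333333333334
```

View pics/w1.png

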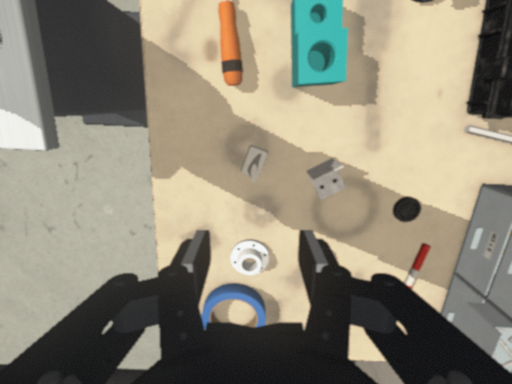

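The wrist view shows the blade's base at about (254,162), clearly turned (y axis about 71.5°), while the fin's top edge is curved or twisted. I'll go lower for a closer measurement.

>>> {"fn": "arm_command", "kwargs": {"plan": "-0.2 0 0 3 0 0 5; -0.2 0 0 6 0 0 10; -0.2 0.3 0 9 0 0 13; -0.2 0.3 0 9 0 0 13; -0.2 0.3 0 9 0 0 13"}}

```text
time: 1.9
tool_pos: [0.4401, -0.1586, 0.1656]
tool_rot: [[0.177, 0.984, -0.003], [0.984, -0.177, 0.001], [0.001, -0.003, -1.0]]
contact_force: [0.8, -0.4, 1.3]
gripper_width: 0.597
```

```bash
cat > b.py <<'E'
from h import *
s=snap('wrist');W=cloud(s);im=s['img'][:,:,::-1].copy()
st=get_state();print(st['time'],st['tool_pos'],np.degrees(np.arctan2(st['tool_rot'][1,1],st['tool_rot'][0,1])))
b=(abs(W[...,0]-.4415)<.035)&(abs(W[...,1]+.158)<.04)
v,u=np.nonzero(b);print(u.min(),u.max(),v.min(),v.max())
cv2.imwrite('pics/w2.png',cv2.resize(im[v.min():v.max(),u.min():u.max()],None,fx=4,fy=4,interpolation=cv2.INTER_CUBIC)[:600,:800])
for lo,hi in[(.006,.014),(.02,.03),(.03,.04),(.04,.05),(.05,.06),(.06,.066),(.066,.08)]:
    P=W[b&(W[...,2]>lo)&(W[...,2]<hi)]
    if len(P)>5:
        print(lo,len(P),P.mean(0).round(4),np.concatenate([np.ravel(a) for a in cv2.minAreaRect((P[:,:2]*1000).astype(np.float32))]).round(1))
E
python3 b.py
```

```text
1.95 [ 0.44144029 -0.15876074  0.1672126 ] -10.169478569952524
131 378 137 383
0.006 660 [ 0.4414 -0.1554  0.0105] [ 441.1 -158.5   40.1   26.8   72.3]
0.02 26 [ 0.444  -0.1507  0.0246] [ 441.  -154.4   22.2    6.2   47.3]
0.03 25 [ 0.4448 -0.1482  0.0347] [ 442.6 -152.1   14.6    5.5   60.3]
0.04 31 [ 0.4443 -0.149   0.0452] [ 444.6 -150.4    5.7    8.9   40.6]
0.05 32 [ 0.4439 -0.1499  0.0552] [ 444.2 -151.2    4.1   10.1   30.1]
0.06 27 [ 0.443  -0.1504  0.0632] [ 443.5 -151.7    4.    10.4   34.8]
0.066 201 [ 0.4411 -0.1583  0.0701] [ 441.  -158.8    7.7   22.1    3.1]
```

View pics/w2.png

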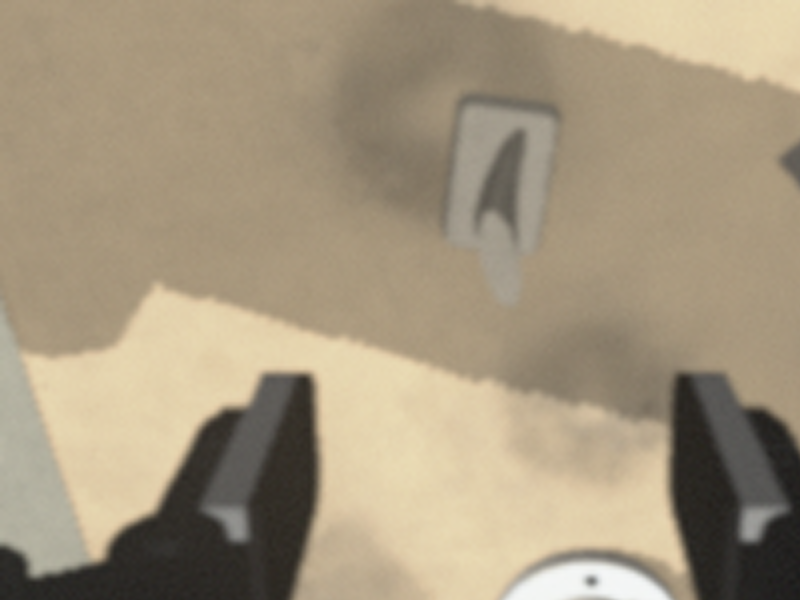

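>>> {"fn": "arm_command", "kwargs": {"plan": "-0.2 0 0 3.5 0 0 -2; -0.2 0 0 7 0 0 -2; -0.2 0 0 10 0 0 -2; -0.2 0 0 11.8 0 0 -2; -0.2 0 0 11.8 0 0 -2; -0.2 0 0 11.8 0 0 -2", "force": 30}}

```text
time: 2.45
tool_pos: [0.4425, -0.1585, 0.0497]
tool_rot: [[0.142, 0.99, 0.001], [0.99, -0.142, -0.0], [-0.0, 0.001, -1.0]]
contact_force: [0.1, -0.1, 0.1]
gripper_width: 0.601
```

>>> {"fn": "arm_command", "kwargs": {"plan": "0.3 0 0 0 0 0 0; 0.6 0 0 0 0 0 0; 1 0 0 0 0 0 0; 1 0 0 0 0 0 0; 1 0 0 0 0 0 0; 1 0 0 0 0 0 0; 1 0 0 0 0 0 0; 1 0 0 0 0 0 0", "force": 30}}

```text
time: 3.12
tool_pos: [0.4427, -0.1582, 0.0499]
tool_rot: [[0.142, 0.99, 0.002], [0.99, -0.142, -0.001], [-0.001, 0.002, -1.0]]
contact_force: [-2.0, 0.5, 8.6]
gripper_width: 0.114
```

>>> {"fn": "arm_command", "kwargs": {"plan": "1 0 0 -1 0 0 0; 1 0 0 -4 0 0 0; 1 0 0 -8 0 0 0; 1 0 0 -12 0 0 0; 1 0 0 -15 0 0 0; 1 0 0 -15 0 0 0; 1 0 0 -15 0 0 0"}}

```text
time: 3.7
tool_pos: [0.4428, -0.158, 0.2011]
tool_rot: [[0.142, 0.99, 0.005], [0.99, -0.142, -0.003], [-0.002, 0.005, -1.0]]
contact_force: [0.1, 0.3, -0.7]
gripper_width: 0.114
```

```bash
cat > held.py <<'E'
import sys
from h import *
st=get_state();p=st['tool_pos'];R=st['tool_rot']
print(st['time'],p,'yaw',np.degrees(np.arctan2(R[1,1],R[0,1])).round(2),'w',st['gripper_width'],'F',st['contact_force'].round(2),st['joint_pos'].round(1))
for n in sys.argv[1:]:
    s=snap(n);W=cloud(s)
    L=(W-p)@R   # tool frame
    b=(abs(L[...,0])<.03)&(abs(L[...,1])<.03)&(L[...,2]>.028)&(L[...,2]<.08)
    P=L[b]
    if len(P)<5: print(n,'none');continue
    print(n,len(P),'tool-frame max z',np.percentile(P[:,2],[5,50,98]).round(4))
    v,u=np.nonzero(b);print(u.min(),u.max(),v.min(),v.max())
    for lo in np.arange(.028,.06,.005):
        Q=P[(P[:,2]>=lo)&(P[:,2]<lo+.005)]
        if len(Q)>4: print(lo.round(3),len(Q),np.concatenate([np.ravel(a) for a in cv2.minAreaRect((Q[:,:2]*1000).astype(np.float32))]).round(1))
    a,c=int(u.mean()),int(v.mean());r=40
    cv2.imwrite(f'pics/h_{n}.png',cv2.resize(s['img'][max(c-r,0):c+r,max(a-r,0):a+r,::-1],(400,400),interpolation=cv2.INTER_CUBIC))
E
python3 held.py scene side wrist; python3 -c "
import cv2,numpy as np
cv2.imwrite('pics/h1.png',np.hstack([cv2.imread('pics/h_scene.png'),cv2.imread('pics/h_side.png')]))"
```

```text
3.7 [ 0.44283132 -0.1579736   0.20110412] yaw -8.17 w 0.1138189702782168 F [ 0.08  0.31 -0.69] [ 44.1   6.7 -30.3 105.7   3.7  68.3   4.4]
scene 131 tool-frame max z [0.0327 0.0423 0.0514]
290 305 156 167
0.028 8 [ 8.2 -0.7 15.3  2.7 15.1]
0.033 15 [ 2.7 -1.8 24.9  5.8 22.9]
0.038 50 [ 0.9  0.3 37.7 24.1  5. ]
0.043 32 [ 5.4 -8.  44.4 21.9 32.7]
0.048 26 [ 4.4 -7.9 45.4 20.4 30.3]
side 174 tool-frame max z [0.031  0.0401 0.0496]
210 225 202 217
0.028 12 [-8.1 -0.9 16.9  3.5 29.4]
0.033 14 [-7.4 -0.1 29.4  5.  26.2]
0.038 103 [-1.8 -2.1 41.  26.1  1.3]
0.043 36 [-9.   5.9 40.7 19.5 38.1]
0.048 9 [-14.3   3.   33.5  13.   47.8]
wrist 1288 tool-frame max z [0.0345 0.0424 0.0511]
234 275 197 258
0.028 47 [ 3.4 -2.6 21.8  8.6 30.7]
0.033 59 [ 3.6 -1.6 22.1  7.  18.8]
0.038 799 [ 0.  -2.4 39.1 25.4  3.1]
0.043 254 [ 0.5 -2.2 39.7 27.   1.4]
0.048 129 [10.5 -2.3 27.7 20.6 88.3]
```

View pics/h1.png

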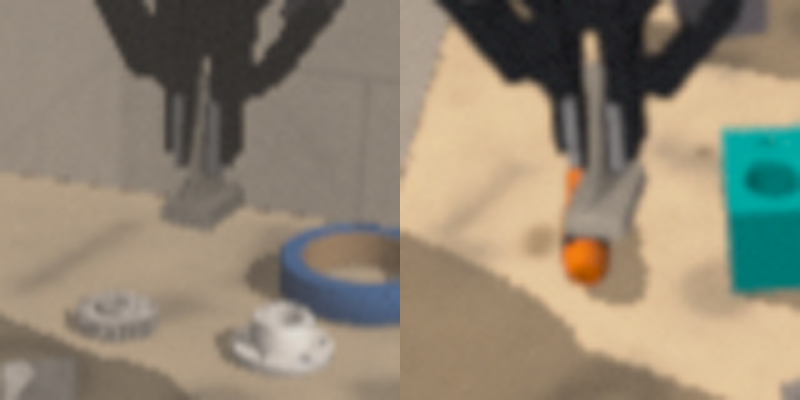

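Blade is held: its base centre in the tool frame is (0,-2.3) mm and its edges are within about 2° of the tool axes. Next, carry it near the post.

>>> {"fn": "arm_command", "kwargs": {"plan": "1 2.6 1.9 0 0 0 -3; 1 5.4 3.8 0 0 0 -7; 1 8.2 5.7 0 0 0 -11; 1 11 7.7 0 0 0 -15; 1 13.8 9.6 0 0 0 -19; 1 16.6 11.5 0 0 0 -22; 1 19.4 13.4 0 0 0 -25; 1 22 15.3 0 0 0 -25"}}

```text
time: 4.52
tool_pos: [0.6245, 0.04, 0.1963]
tool_rot: [[-0.293, 0.956, -0.003], [0.956, 0.293, 0.001], [0.001, -0.003, -1.0]]
contact_force: [0.4, -1.1, -0.2]
gripper_width: 0.117
```

>>> {"fn": "arm_command", "kwargs": {"plan": "1 0 0 0 0 0 0; 1 0 0 0 0 0 0; 1 0 0 0 0 0 0"}}

```text
time: 4.77
tool_pos: [0.6236, 0.0381, 0.1966]
tool_rot: [[-0.29, 0.957, -0.003], [0.957, 0.29, -0.0], [0.001, -0.003, -1.0]]
contact_force: [1.2, 0.3, -0.1]
gripper_width: 0.119
```

```bash
cat > post.py <<'E'
from h import *
st=get_state();p=st['tool_pos'];R=st['tool_rot']
print(st['time'],p,R.round(3).tolist(),'yaw',np.degrees(np.arctan2(R[1,1],R[0,1])).round(2),st['gripper_width'],st['joint_pos'].round(1))
s=snap('wrist');W=cloud(s);L=(W-p)@R
b=(abs(W[...,0]-.63)<.04)&(abs(W[...,1]-.077)<.04)&(abs(W[...,2]-.05)<.006)
P=W[b];print('post',len(P),P.mean(0).round(4),np.median(P[:,2]),np.concatenate([np.ravel(a) for a in cv2.minAreaRect((P[:,:2]*1000).astype(np.float32))]).round(1))
b=(abs(L[...,0])<.025)&(abs(L[...,1])<.02)&(abs(L[...,2]-.041)<.005)
P=L[b];A=np.c_[P[:,:2],np.ones(len(P))]
for _ in range(6):
    c=np.linalg.lstsq(A,P[:,2],rcond=None)[0];r=abs(A@c-P[:,2]);k=r<max(.0007,np.median(r));A,P=A[k],P[k]
print('base plane slopes(rad),z',c.round(4),len(P),np.concatenate([np.ravel(a) for a in cv2.minAreaRect((P[:,:2]*1000).astype(np.float32))]).round(1))
cv2.imwrite('pics/w3.png',s['img'][:,:,::-1])
E
python3 post.py
```

```text
4.7667 [0.62356651 0.03814802 0.19655861] [[-0.29, 0.957, -0.003], [0.957, 0.29, -0.0], [0.001, -0.003, -1.0]] yaw 16.85 0.11903935664131442 [ 20.2  28.6 -37.8  82.   17.6  75.5  -1.8]
post 889 [0.6299 0.077  0.0502] 0.050234167474226765 [630.2  76.5  24.   35.9  16. ]
base plane slopes(rad),z [ 0.055  -0.0046  0.039 ] 472 [ 7.8  0.4 23.  25.4  1.3]
```

```bash
python3 held.py scene side wrist | grep -v "0.028\|0.033\|0.048"; cp pics/h_wrist.png pics/h2.png
```

```text
4.8167 [0.62361014 0.03731504 0.19711412] yaw 16.78 w 0.11967922378288909 F [ 0.88  0.2  -0.05] [ 20.2  28.6 -37.8  82.   17.6  75.5  -1.8]
scene 159 tool-frame max z [0.0325 0.0416 0.051 ]
185 201 177 189
0.038 70 [ 1.4  0.  26.5 38.7 88.1]
0.043 39 [ 7.2 -6.9 43.5 22.5 43.3]
side 123 tool-frame max z [0.0344 0.0383 0.0468]
291 305 155 166
0.038 40 [-2.3 -1.5 38.5 26.7  0.7]
0.043 26 [-8.9 -9.1 21.9 41.  49.8]
234 275 197 258
0.038 822 [-0.7  0.2 39.8 26.6  1.1]
0.043 165 [ 9.6  0.2 27.7 20.7 88.5]
```

View pics/h2.png

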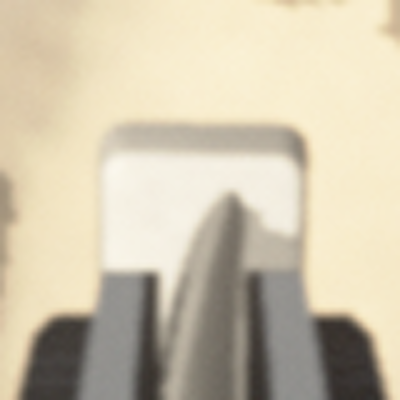

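>>> {"fn": "arm_command", "kwargs": {"plan": "1 1.2 0.6 0 0 0 0; 1 2.4 1.2 0 0 0 0; 1 3.5 1.7 0 0 0 0; 1 3.5 1.7 2.5 0 0 0; 1 3.5 1.7 5 0 0 0; 1 3.5 1.7 7 0 0 0; 1 3.5 1.7 8 0 0 0; 1 3.5 1.7 8 0 0 0"}}

```text
time: 5.63
tool_pos: [0.629, 0.0779, 0.1157]
tool_rot: [[-0.291, 0.957, -0.004], [0.957, 0.291, 0.0], [0.001, -0.004, -1.0]]
contact_force: [-1.3, -0.3, -0.5]
gripper_width: 0.121
```

>>> {"fn": "arm_command", "kwargs": {"plan": "1 0 0 0 0 0 0; 1 0 0 0.3 0 0 0; 1 0 0 0.6 0 0 0; 1 0 0 0.8 0 0 0; 1 0 0 1 0 0 0; 1 0 0 1.1 0 0 0; 1 0 0 1.2 0 0 0; 1 0 0 1.2 0 0 0"}}

```text
time: 6.3
tool_pos: [0.6304, 0.0767, 0.1062]
tool_rot: [[-0.289, 0.957, -0.0], [0.957, 0.289, -0.0], [0.0, -0.0, -1.0]]
contact_force: [-0.4, 0.1, -0.2]
gripper_width: 0.118
```

```bash
cat > chk.py <<'E'
from h import *
st=get_state();print(st['time'],st['tool_pos'],st['contact_force'].round(2),st['ft_torque'].round(2),st['gripper_width'])
for n in ['side','scene','wrist']:
    W=cloud(snap(n))
    for lo,hi in[(.054,.066),(.104,.125)]:
        P=W[(abs(W[...,0]-.63)<.027)&(abs(W[...,1]-.077)<.027)&(W[...,2]>lo)&(W[...,2]<hi)]
        if len(P)>5: print(n,lo,len(P),P.mean(0).round(4),np.percentile(P[:,2],97).round(4),np.concatenate([np.ravel(a) for a in cv2.minAreaRect((P[:,:2]*1000).astype(np.float32))]).round(1))
E
python3 chk.py
```

```text
6.3 [0.63042578 0.07665245 0.10617708] [-0.37  0.11 -0.15] [-0.01  0.04  0.02] 0.11820624223100913
side 0.054 32 [0.6282 0.063  0.0626] 0.0651 [622.5  68.1  23.9  44.4  51.8]
side 0.104 89 [0.6277 0.0703 0.1143] 0.1245 [627.4  75.2  40.6  22.2  10.5]
scene 0.054 116 [0.6251 0.0839 0.062 ] 0.0659 [630.5  77.8  27.4  40.8  16.9]
scene 0.104 159 [0.6284 0.0833 0.1148] 0.1247 [632.9  78.   49.6  26.6  16.3]
wrist 0.054 335 [0.6256 0.0932 0.0622] 0.0659 [630.   80.1  27.7  34.1  15.9]
wrist 0.104 1906 [0.6284 0.0843 0.1155] 0.1245 [629.9  78.5  52.9  25.1  16.1]
```

>>> {"fn": "arm_command", "kwargs": {"plan": "1 0 0 0.2 0 0 0; 1 0 0 0.4 0 0 0; 1 0 0 0.5 0 0 0; 1 0 0 0.6 0 0 0; 1 0 0 0.7 0 0 0; 1 0 0 0.7 0 0 0; 1 0 0 0.7 0 0 0"}}

```text
time: 7.03
tool_pos: [0.6305, 0.0768, 0.1001]
tool_rot: [[-0.289, 0.957, 0.0], [0.957, 0.289, -0.0], [-0.0, 0.0, -1.0]]
contact_force: [-3.2, -1.0, 5.2]
gripper_width: 0.116
```

>>> {"fn": "arm_command", "kwargs": {"plan": "0.8 0 0 0 0 0 0; 0.74 0 0 0 0 0 0; 0.7 0 0 0 0 0 0; 0.6 0 0 0 0 0 0; 0.5 0 0 0 0 0 0; 0.3 0 0 0 0 0 0; 0.1 0 0 0 0 0 0; 0 0 0 0 0 0 0"}}

```text
time: 7.7
tool_pos: [0.6305, 0.0768, 0.0993]
tool_rot: [[-0.289, 0.957, -0.0], [0.957, 0.289, 0.0], [0.0, 0.0, -1.0]]
contact_force: [-0.6, -0.5, 0.6]
gripper_width: 0.497
```

```bash
python3 chk.py
python3 - <<'E'
import cv2,numpy as np
from h import *
o=[]
for n,(u,v) in {'side':(296,180),'scene':(188,225)}.items():
    im=dict(np.load(f'{n}.npz'))['img'];o.append(cv2.resize(im[v-45:v+45,u-45:u+45,::-1],(400,400),interpolation=cv2.INTER_CUBIC))
cv2.imwrite('pics/pl.png',np.hstack(o))
E
```

```text
7.7 [0.63051606 0.0767689  0.09927644] [-0.57 -0.48  0.57] [0.   0.01 0.01] 0.4969567416773015
side 0.054 93 [0.6287 0.0691 0.061 ] 0.0645 [629.6  75.   27.7  43.3  18.8]
side 0.104 101 [0.6318 0.0737 0.1152] 0.1247 [627.8  73.8  55.4  26.6  24.5]
scene 0.054 112 [0.6272 0.0814 0.0588] 0.0652 [630.6  77.1  25.7  39.3  19.2]
scene 0.104 108 [0.6386 0.0844 0.1143] 0.124 [631.7  79.1  56.8  25.6  18.5]
wrist 0.054 1847 [0.6295 0.0803 0.0603] 0.0621 [630.8  76.3  27.1  40.8  15.9]
wrist 0.104 2484 [0.6322 0.0822 0.1152] 0.1236 [633.5  78.9  56.9  26.   18.6]
```

View pics/pl.png

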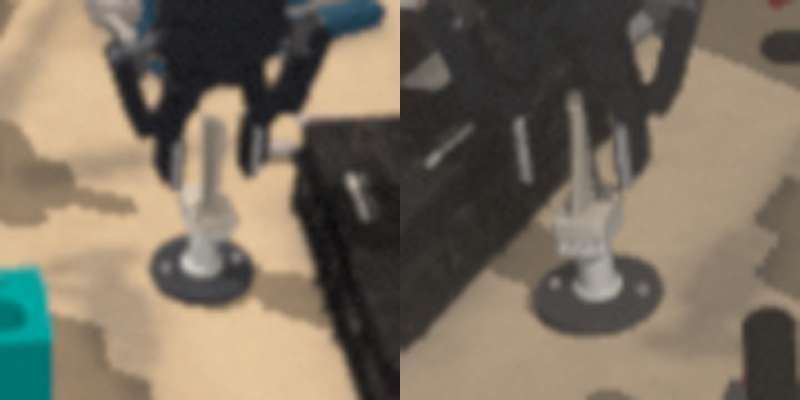

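Blade stands on the post at (0.631, 0.076), square to it (15.9° against 16°), and the fingers are clear. Next: retreat straight up, then go above the torch.

>>> {"fn": "arm_command", "kwargs": {"plan": "0 0 0 -0.5 0 0 0; 0 0 0 -2 0 0 0; 0 0 0 -5 0 0 0; 0 0 0 -8 0 0 0; 0 0 0 -11 0 0 0; 0 0 0 -14 0 0 0; 0 0 0 -14 0 0 0"}}

```text
time: 8.43
tool_pos: [0.6328, 0.0779, 0.2471]
tool_rot: [[-0.289, 0.957, 0.01], [0.957, 0.289, 0.002], [-0.001, 0.01, -1.0]]
contact_force: [0.3, 1.3, 0.2]
gripper_width: 0.498
```

>>> {"fn": "arm_command", "kwargs": {"plan": "0 2 -1.6 0 0 0 0; 0 4.4 -3.7 0 0 0 0; 0 7 -5.8 0 0 0 0; 0 9.6 -8 0 0 0 0; 0 12 -10 0 0 0 0; 0 14 -11.6 0 0 0 0; 0 15.6 -12.9 0 0 0 0; 0 15.6 -12.9 0 0 0 0"}}

```text
time: 9.1
tool_pos: [0.4583, 0.1924, 0.2402]
tool_rot: [[-0.296, 0.955, 0.001], [0.955, 0.296, 0.0], [-0.0, 0.001, -1.0]]
contact_force: [0.7, 0.6, -0.1]
gripper_width: 0.501
```

Run:
```python
from h import *
st=get_state();R=st['tool_rot'];print(st['time'],st['tool_pos'],R.round(3).tolist(),st['joint_pos'].round(1),st['gripper_width'])
for n in ['wrist','scene','side']:
    W=cloud(snap(n))
    for nm,c,r,lo,hi in[('tail',(.4615,.1885),.03,.1,.115),('barrel',(.4615,.1885),.025,.065,.1),('cell',(.448,.2325),.02,.045,.065),('big',(.373,.187),.03,.1,.16),('bladebase',(.63,.077),.035,.055,.066),('bladetop',(.63,.077),.035,.1,.13)]:
        P=W[(np.hypot(W[...,0]-c[0],W[...,1]-c[1])<r)&(W[...,2]>lo)&(W[...,2]<hi)]
        if len(P)>8: print(n,nm,len(P),np.percentile(P[:,2],95).round(4),np.concatenate([np.ravel(a) for a in cv2.minAreaRect((P[:,:2]*1000).astype(np.float32))]).round(1))
```

```text
9.1 [0.45834715 0.19244557 0.24019216] [[-0.296, 0.955, 0.001], [0.955, 0.296, 0.0], [-0.0, 0.001, -1.0]] [ 14.4  10.9 -45.9  98.    8.1  74.5 -15.9] 0.5007684640766287
wrist tail 433 0.1091 [462.5 188.8  21.8  23.1  18.1]
wrist barrel 172 0.0989 [462.2 195.   24.   11.3   5.2]
wrist cell 142 0.059 [450.9 226.7  12.6  26.8  17.9]
wrist big 1210 0.1322 [373.8 185.   29.7  29.9  14.2]
scene tail 100 0.1074 [462.9 189.6  21.3  22.1  89.1]
scene barrel 192 0.0985 [461.8 194.3  24.4  14.2  15.7]
scene cell 71 0.0569 [451.4 227.4  13.3  26.4  23.3]
scene big 352 0.13 [373.4 185.9  28.3  28.3  20.7]
scene bladebase 106 0.0639 [630.3  77.   25.7  41.   19.2]
scene bladetop 42 0.1187 [630.8  76.9   7.2  24.   28.9]
side tail 44 0.1111 [459.7 187.7  19.3  25.2  42.6]
side barrel 78 0.0984 [461.7 181.6  23.3  16.8   7.6]
side cell 10 0.0595 [442.4 231.1   3.5  12.8   3.9]
side big 134 0.1339 [372.5 182.3  28.1  28.1  68.8]
side bladebase 92 0.0647 [629.1  75.3  27.2  42.2  20. ]
side bladetop 53 0.1229 [629.9  75.1   9.1  23.2  29. ]
```

>>> {"fn": "arm_command", "kwargs": {"plan": "0 0 0 2 0 0 0; 0 0 0 4 0 0 0; 0 0 0 6 0 0 0; 0 0 0 8 0 0 0; 0 0 0 8 0 0 0; 0 0 0 8 0 0 0; 0 0 0 8 0 0 0"}}

```text
time: 9.83
tool_pos: [0.4628, 0.1887, 0.1603]
tool_rot: [[-0.289, 0.957, 0.001], [0.957, 0.289, 0.001], [0.001, 0.001, -1.0]]
contact_force: [-0.3, -0.6, 0.8]
gripper_width: 0.5
```

>>> {"fn": "arm_command", "kwargs": {"plan": "0 0 0 2 0 0 0; 0 0 0 4 0 0 0; 0 0 0 5.5 0 0 0; 0 0 0 6.5 0 0 0; 0 0 0 7 0 0 0; 0 0 0 7 0 0 0"}}

```text
time: 10.33
tool_pos: [0.4621, 0.1887, 0.0893]
tool_rot: [[-0.289, 0.957, -0.0], [0.957, 0.289, 0.0], [0.0, -0.0, -1.0]]
contact_force: [-0.5, 0.0, -0.1]
gripper_width: 0.498
```

>>> {"fn": "arm_command", "kwargs": {"plan": "0.2 0 0 0 0 0 0; 0.35 0 0 0 0 0 0; 0.6 0 0 0 0 0 0; 1 0 0 0 0 0 0; 1 0 0 0 0 0 0; 1 0 0 0 0 0 0; 1 0 0 0 0 0 0; 1 0 0 0 0 0 0", "force": 60}}

```text
time: 11.0
tool_pos: [0.4626, 0.1892, 0.0906]
tool_rot: [[-0.289, 0.957, 0.002], [0.957, 0.289, 0.0], [-0.0, 0.002, -1.0]]
contact_force: [-0.3, -0.9, 7.5]
gripper_width: 0.277
```

>>> {"fn": "arm_command", "kwargs": {"plan": "1 0 0 -1 0 0 0; 1 0 0 -3.5 0 0 0; 1 0 0 -6 0 0 0; 1 0 0 -8.5 0 0 0; 1 0 0 -11 0 0 0; 1 0 0 -13.5 0 0 0; 1 0 0 -16 0 0 0; 1 0 0 -16 0 0 0"}}

```text
time: 11.67
tool_pos: [0.4635, 0.1901, 0.255]
tool_rot: [[-0.29, 0.957, 0.008], [0.957, 0.29, 0.002], [-0.0, 0.008, -1.0]]
contact_force: [0.5, 1.1, -0.6]
gripper_width: 0.277
```

>>> {"fn": "arm_command", "kwargs": {"plan": "1 0 0 0 0 0 0; 1 -1 0 0 -5 0 0; 1 -2.5 0 0 -10 0 0; 1 -5 0 0 -15 0 0; 1 -7.5 0 0 -20 0 0; 1 -10 0 0 -25 0 0; 1 -12 0 0 -30 0 0; 1 -13 0 0 -35 0 0"}}

```text
time: 12.33
tool_pos: [0.4995, 0.0602, 0.2484]
tool_rot: [[-0.284, 0.784, 0.552], [0.959, 0.232, 0.163], [-0.0, 0.576, -0.818]]
contact_force: [-31.1, -2.5, 23.0]
gripper_width: 0.271
```

```bash
cat > t.py <<'E'
from h import *
st=get_state();p=st['tool_pos'];R=st['tool_rot'];print(st['time'],p,R.round(3).tolist(),'tilt',np.degrees(np.arccos(-R[2,2])).round(1),'head',np.degrees(np.arctan2(R[1,2],R[0,2])).round(1),st['joint_pos'].round(1),st['gripper_width'],st['contact_force'].round(2))
H,a=np.radians(17),np.radians(45)
d=np.array([np.cos(H)*np.sin(a),np.sin(H)*np.sin(a),-np.cos(a)])
mid=np.array([.6305,.0764,.085]);tgt=mid-(.10+.082)*d
print('target',tgt,'shift in tool cm',(R.T@(tgt-p)*100).round(2))
print('now: mid rel to lens in tool',(R.T@(mid-p)-[0,0,.082]).round(4))
for n in ['scene','side','wrist']:
    W=cloud(snap(n));L=(W-p)@R
    P=L[(np.hypot(L[...,0],L[...,1])<.022)&(L[...,2]>.03)&(L[...,2]<.12)]
    if len(P)>20:
        e=[P[(P[:,2]>z)&(P[:,2]<z+.012),:2].mean(0).round(4) for z in(.032,.045,.06)]
        print(n,len(P),'lens z',np.percentile(P[:,2],[50,97,100]).round(4),'xy along',e)
E
python3 t.py
```

```text
12.3333 [0.49953323 0.06015121 0.24839107] [[-0.284, 0.784, 0.552], [0.959, 0.232, 0.163], [-0.0, 0.576, -0.818]] tilt 35.2 head 16.4 [ 21.5 -14.6 -23.7 125.4 -23.4  35.4  28.4] 0.27090671836541746 [-31.07  -2.48  23.02]
target [0.50742986 0.03877368 0.21369343] shift in tool cm [-2.27 -1.88  2.92]
now: mid rel to lens in tool [-0.0215  0.0124  0.1266]
scene 279 lens z [0.0565 0.0821 0.0838] xy along [array([0.0074, 0.0006]), array([0.0081, 0.0006]), array([0.0086, 0.0002])]
side 167 lens z [0.0563 0.0808 0.0836] xy along [array([-0.0096, -0.004 ]), array([-0.0095, -0.004 ]), array([-0.01  , -0.0042])]
wrist 954 lens z [0.0533 0.08   0.0826] xy along [array([ 0.0101, -0.0051]), array([ 0.0102, -0.0051]), array([ 0.0109, -0.0051])]
```

j2 is at its lower limit, and a pull of about 39 N shows up with it. I'll use a gentler tilt (about 35°) with the tool farther out, which still meets the beam limits.

>>> {"fn": "arm_command", "kwargs": {"plan": "1 -0.4 0.2 0.8 0 0 0; 1 -1 0.5 1.8 0 0 0; 1 -1.6 0.8 3 0 0 0; 1 -2.2 1 4 0 0 0; 1 -2.2 1 4 0 0 0; 1 -2.2 1 4 0 0 0"}}

```text
time: 12.98
tool_pos: [0.5355, 0.0535, 0.222]
tool_rot: [[-0.291, 0.785, 0.547], [0.957, 0.238, 0.167], [0.001, 0.572, -0.82]]
contact_force: [-0.1, 0.2, -0.6]
gripper_width: 0.279
```

```bash
python3 t.py
```

```text
12.9833 [0.53552628 0.05346703 0.22200648] [[-0.291, 0.785, 0.547], [0.957, 0.238, 0.167], [0.001, 0.572, -0.82]] tilt 34.9 head 17.0 [ 21.8  -7.2 -24.4 123.4 -21.4  30.6  28.9] 0.2790469667931846 [-0.05  0.19 -0.63]
target [0.50742986 0.03877368 0.21369343] shift in tool cm [-0.59 -3.03 -1.1 ]
now: mid rel to lens in tool [-0.0059  0.0016  0.0862]
scene 258 lens z [0.0575 0.0814 0.0847] xy along [array([0.0073, 0.0003]), array([ 0.0077, -0.0003]), array([0.008 , 0.0005])]
side 147 lens z [0.0555 0.0789 0.0804] xy along [array([-0.0076,  0.0019]), array([-0.008 ,  0.0012]), array([-0.0084,  0.0006])]
wrist 891 lens z [0.0524 0.0774 0.0805] xy along [array([0.0088, 0.0003]), array([0.0086, 0.0003]), array([0.0096, 0.0002])]
```

>>> {"fn": "arm_command", "kwargs": {"plan": "1 -0.2 -0.3 0 -1.2 0 0; 1 -0.3 -0.6 0.1 -2.5 0 0; 1 -0.5 -1 0.2 -3.8 0 0; 1 -0.6 -1.3 0.2 -5 0 0; 1 -0.6 -1.3 0.2 -5 0 0; 1 -0.6 -1.3 0.2 -5 0 0; 1 -0.6 -1.3 0.2 -5 0 0; 1 -0.6 -1.3 0.2 -5 0 0"}}

```text
time: 13.8
tool_pos: [0.5288, 0.0442, 0.214]
tool_rot: [[-0.29, 0.733, 0.616], [0.957, 0.222, 0.186], [-0.0, 0.643, -0.766]]
contact_force: [0.4, 0.4, -1.2]
gripper_width: 0.277
```

```bash
python3 t.py
python3 - <<'E'
from h import *
o=[]
for n,(u,v) in {'side':(290,170),'scene':(195,215)}.items():
    s=dict(np.load(f'{n}.npz'));im=s['img'];o.append(cv2.resize(im[v-65:v+65,u-65:u+65,::-1],(400,400),interpolation=cv2.INTER_CUBIC))
    W=cloud(s)
    for lo,hi in[(.054,.066),(.1,.13)]:
        P=W[(np.hypot(W[...,0]-.63,W[...,1]-.077)<.028)&(W[...,2]>lo)&(W[...,2]<hi)]
        if len(P)>5: print(n,lo,len(P),np.concatenate([np.ravel(a) for a in cv2.minAreaRect((P[:,:2]*1000).astype(np.float32))]).round(1))
cv2.imwrite('pics/fin.png',np.hstack(o))
E
```

```text
13.8 [0.52880261 0.04416103 0.21400001] [[-0.29, 0.733, 0.616], [0.957, 0.222, 0.186], [-0.0, 0.643, -0.766]] tilt 40.0 head 16.8 [ 19.   -9.3 -19.4 129.  -33.4  24.2  42. ] 0.277101115643985 [ 0.39  0.36 -1.17]
target [0.50742986 0.03877368 0.21369343] shift in tool cm [ 0.1  -1.71 -1.39]
now: mid rel to lens in tool [ 0.0014 -0.0013  0.0854]
scene 247 lens z [0.0583 0.0825 0.0848] xy along [array([0.0075, 0.0003]), array([0.0074, 0.    ]), array([0.008 , 0.0008])]
side 156 lens z [0.0543 0.0775 0.08  ] xy along [array([-0.0074,  0.0017]), array([-0.0069,  0.0022]), array([-0.0086,  0.0017])]
wrist 906 lens z [0.0531 0.0779 0.0807] xy along [array([ 0.0089, -0.0002]), array([ 0.0088, -0.0006]), array([ 0.0098, -0.0003])]
side 0.054 92 [629.   75.5  28.   41.9  19.1]
side 0.1 53 [628.8  76.4   9.2  25.7  32.5]
scene 0.054 114 [630.1  78.3  25.3  40.8  18.2]
scene 0.1 41 [630.1  77.8   7.6  23.3  27.8]
```

View pics/fin.png

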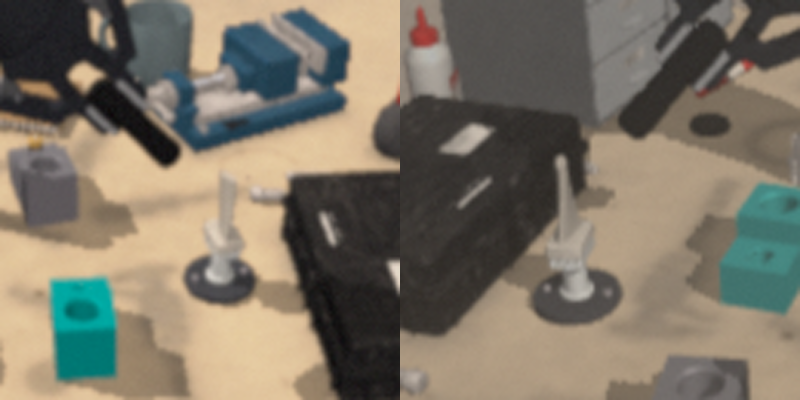

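The picture shows the torch lens (about (165,150) left, (645,125) right) aimed down at the blade, well clear of it. The blade stands squarely on the post. Handing in.

```bash
python3 -c "
from rig import bot,get_state
print(abs(get_state()['dq']).max()); print(bot.close_job()); print(get_state()['time'])"
```

```text
0.2949027532953758
the job is handed in; nothing more can be done
None
the job is handed in; nothing more can be done
```

The blade is on the post, the torch is held pointing down at it, and the job is handed in at about 14 s. One reading during the tipping could still count against the run.

**Blade:** it stands at about (0.630, 0.077), within about 2 mm of the post's centre. It was square to the head (15.9° against 16°) and untouched by the fingers.

**Torch:** I drew it out of the grey holder with a 60 N grip. The lens now sits about 150 mm up, with the beam 40° from straight down. The blade's middle is about 86 mm ahead of the lens and within about 2 mm of the beam. Nothing else is touched, and the arm was still.

**What went wrong:** on my first try at tipping the torch, joint 2 read -14.6°, against a limit of -14.56°. For that moment the outside-force reading was about 39 N. I moved out at once, and the reading fell to nothing. I can't tell whether the joint-range check tripped. To stay clear of that limit I settled for 40° and 86 mm rather than 45° and 100 mm; both are within the allowed ranges.

I did not measure the bracket, gear, flange and cell again at the end. The arm never came near the gear or flange, and no contact showed near the bracket or cell.

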